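Pack the drilling tray and bring the marked blank under the bit

TASK

Pack the three wooden blanks (the square one with the red cross, the dark round and the long block) upright and flat on the floor of the yellow drilling tray, with the marked blank, cross up, at the end nearest the drill. Then slide the packed tray along its track by its black handle until the centre of the red cross sits right under the tip of the drill bit, and let go. Keep clear of the drill and its bit, and leave the wax tin, the cork sanding block and the small dark offcut where they are.

Things in the scene. Friction and masses are not known exactly. Their poses are not given: they have to be found in the camera images.
- track: Fixed aluminium slide track lying on the bench, 545 mm long, 88 mm wide, 12 mm high. The origin is at bench height on its centre line, and its y axis runs along the track towards the drill (the tray's sliding direction); it ends 215 mm on the -y side and 330 mm on the +y side of its origin.
- tray (a joint): Travel of the tray along the track in m, 0 to 0.24, growing towards the drill (+y of the track). It stays where it is left; moving it takes about 3 to 4 N, and it may be nudged during packing.
- tray_floor (a point): Centre of the inner floor of the yellow-walled tray, 20 mm above the bench; axes parallel to the track's, +y end nearest the drill. Inside 58 mm wide (x), 194 mm long (y); walls 6 mm thick, 20 mm above the floor (top 40 mm above the bench), so blanks stick out above. The blanks fit in one row along y with 10 mm to spare in length, 6 mm in width.
- tray_handle (a point): Centre of the top of the tray's black upright handle, a 20 x 20 mm post 55 mm high, top 75 mm above the bench; it stands on the tray's floor plate outside the end wall away from the drill, 136 mm from the tray's centre, 23 mm clear of that wall.
- drill: Fixed pillar stand with a blue drill, nose down. Origin on the bench under the bit; axes as the track's. Bit 8 mm across; chuck 40 mm across from 165 mm up; drill body 74 mm across, 210 to 390 mm up, grip reaching 205 mm to +y; pillar 28 mm across, 440 mm tall at x +140, y +110 mm, joined to the drill by a bracket 300 mm up; base plate 150 x 170 x 12 mm about x +140, y +120 mm.
- bit_tip (a point): Tip of the drill bit, 108 mm above the bench.
- marked_blank: Square pale wood blank 52 x 52 mm, 48 mm high, with a red cross on top. Origin at the centre of its underside, z up, x and y square to its sides. About 90 g.
- mark (a point): Centre of the red cross, in the middle of the marked blank's top face, 48 mm above its underside.
- round_blank: Dark wood cylinder standing upright, 52 mm diameter, 60 mm high. Origin at the centre of its underside. About 85 g.
- long_blank: Mid-brown wood block 52 mm (its x) by 80 mm (its y), 58 mm high. Origin at the centre of its underside. About 160 g.
- wax_tin: Round metal tin, 80 mm diameter, 35 mm high; origin at the centre of its underside. Leave alone.
- sanding_block: Cork sanding block 62 x 102 mm, 34 mm high; origin at the centre of its underside. Leave alone.
- offcut: Small unmarked dark offcut 60 x 35 mm, 22 mm high; origin at the centre of its underside. Not one of the blanks; leave alone.
Things that resemble listed ones, but are neither listed nor needed, are in the scene too. Leave any blue look-alike of the round_blank alone.

How it is judged:
On the way, in this order (a step that is already met when the one before it is completed fails the run):
1. all three blanks stand flat on the tray's floor, the marked one at the end nearest the drill (x of marked_blank in the frame of tray_floor between -0.006 and 0.006 m and y of marked_blank in the frame of tray_floor between -0.08 and 0.08 m and z of each of marked_blank, round_blank, long_blank in the frame of tray_floor below 0.005 m and angle between each of marked_blank, round_blank, long_blank's own z axis and vertical below 0.07 rad and x of round_blank in the frame of tray_floor between -0.006 and 0.006 m and y of round_blank in the frame of tray_floor between -0.08 and 0.08 m and x of long_blank in the frame of tray_floor between -0.006 and 0.006 m and y of long_blank in the frame of tray_floor between -0.08 and 0.08 m and y of mark in the frame of tray_floor above 0.05 m), for 0.2 s.
2. the packed tray is slid until the cross is under the bit (all of step 1 and horizontal distance between mark and bit_tip below 0.006 m), for 0.2 s.
At the end, for the whole second after the job is handed in: All three blanks are inside the tray, upright (within 4 degrees) and flat on its floor (within 5 mm), the marked one with its cross up at the end nearest the drill; the centre of the cross is within 6 mm, horizontally, of the point under the bit's tip; blanks and tray are at rest (all of step 2 and linear speed of each of marked_blank, round_blank, long_blank below 0.02 m/s and velocity of joint tray between -0.01 and 0.01 m/s); the robot touches nothing.
It fails at once if the drill, its bit or its stand is struck or pressed (more than 3 N) (contact force between drill and anything else above 3 N).
It fails at once if the wax tin, the sanding block or the offcut is moved more than 30 mm (distance of any of wax_tin, sanding_block, offcut from where it was at the start of the episode above 0.03 m).
It also fails if it takes over 72 s, if anything falls off the work surface, if the arm or the gripper's body presses on something with over 40 N, if the wrist force passes 120 N, or if a joint passes its speed limit or range.

ROBOT

A 6-joint arm with a two-finger parallel gripper is mounted at the origin on the work surface. World frame = base frame: x ahead of the robot, y to its left, z up, the work surface at z = 0. Lengths are in m, angles in rad, forces in N, time in s.
With the tool pointing down it reaches from about 0.35 to 0.975 m from the base axis. Payload 4.9 kg.
Tool frame: the origin (TCP) lies at the very end of the fingers, on their centre line; the grasp point (between the pads) lies 19 mm behind it; z points along the fingers, y is the line along which they close (so a half turn about z gives the same grasp; the last joint's range is limited). The gripper opens to 85 mm and grips with 20 to 120 N. Pads are 22 mm wide; open, the fingers measure 114 mm over their backs; the gripper's body (76 mm by 85 mm) begins 54 mm behind the grasp point. The pads swing forward as they close: fully open they stand 13 mm farther back than shut.
Start: joints at [-1.229, 0.053, 1.613, -0, 1.476, -0.119], TCP at [0.278, -0.56, 0.231] pointing down, gripper open.
Joint ranges: [-3.01, 3.01], [-1.01, 2.22], [0.06, 2.58], [-1.02, 4.17], [0.09, 2.62], [-3.14, 3.14]. Speed limits (rad/s): [2.57, 2.57, 3.14, 3.14, 3.14, 3.14].

INTERFACE

Orientations are given as a unit quaternion [w, x, y, z].
In Python, from plant import manip gives the robot as it stands.
- The arm moves only by the shell command python3 -m pendant 'ROWS'. ROWS is JSON, a list of rows, each a list of 3 entries, a list of its own where there are three numbers: the opening, from 0 (shut) to 1 (fully open), then the shift along the tool's x, y, z in units of 12 cm (1.0 is 12 cm), then the turn about the tool's z in units of pi rad (1.0 is pi rad). In form: [[gripper, [dx, dy, dz], roll], ...]. A call has 1 to 10 rows; each row is the pose to reach, as a shift and turn from the pose commanded when the call began, along the tool's axes at that moment, turning the shorter way round; what a row does not reach only later rows make up. A row lasts 1/10 s, in which the tool goes at most 50 mm and 8.59 degrees, less where a joint would pass 70% of its speed; a pose out of reach is approached as far as the arm can. A call with a number of a shift or a turn outside -1 to 1 is refused whole. A call with a gripper value outside its range is refused whole. The fingers move at their own pace and stop on an object; the grip force is fixed at half the most. Time passes only in rows, so rows that repeat a pose let the fingers close. It gives the time, the measured TCP pose, the force, the opening and the grip force at its end, in the units of the state.
- manip.state(): the state, without advancing time (a new reading comes with each control period).
- manip.grab_frame(name): name is "scene" or "top" or "wrist"; returns a dict with "img" (420x560x3 uint8, red, green, blue), "fx", "fy", "cx", "cy" (pixels), "eye" and "rotation" of the camera in the world; the wrist camera has in their place "tool_from_camera" (4x4, takes a point from camera to tool coordinates, whose origin is the TCP and whose axes are the flange's). Camera axes: x right, y down, z forward; pixel columns grow to the right and rows downward; lengths in m; the calibration is good to about 2 mm. A picture is of the moment at which its call begins: read the wrist's pose just before it. There is no depth.
- manip.job_done(): hands the job in; it is judged then, once.
The state is a dict: "time": time; "joint_pos": joint angles; "joint_vel": joint speeds; "joint_efforts": joint torques, N m; "tool_pos": TCP position; "tool_rot": TCP orientation; "contact_force": force on the tool from outside, world axes, zero at the start; "ft_torque": the same for the moment, N m; "gripper_width": opening from 0.0 (shut) to 1.0 (fully open); "grasp_force": force on a finger pad.
Only numpy, scipy, OpenCV 4.12 (cv2) and the standard library are available. Lean on these libraries where they do the work, as an engineer would, in place of code of your own. Each camera call takes 0.05 s, during which the arm holds its last target. There are 200 camera calls.

## Working session

There is one attempt and no reset: what is moved stays moved. The work goes in short steps, Python scripts to look and compute and a shell command to move; the robot and the scene stay as the last step left them, time stands still between calls to the robot, and variables do not carry over. Pictures are saved under pics/ and viewed, at most 13 in all, crops included, and the job is handed in when it is done.

```bash
mkdir -p pics; ls; python3 - <<'E'
from plant import manip
import cv2
s=manip.state();print(s['time'],s['tool_pos'],s['tool_rot'],s['gripper_width'])
for n in('top','scene'):
    f=manip.grab_frame(n);cv2.imwrite(f'pics/{n}0.png',f['img'][:,:,::-1])
    print(n,f['fx'],f['fy'],f['cx'],f['cy'],f['eye'],f['rotation'])
E
```

```text
pics
0.0 [ 0.2776964  -0.55922962  0.23005518] [-1.01926115e-03  9.73578987e-01  2.28348205e-01 -1.17988675e-04] 1.0020238051252552
top 454.01744096039283 454.01744096039283 280.0304099091208 211.52962984067432 [ 0.32311863 -0.03602136  0.9298824 ] [-0.05567027  0.71073468 -0.69761386  0.0713578 ]
scene 473.1287074724074 473.1287074724074 275.08438009615355 209.47823517307143 [0.95332033 0.10207883 0.95146168] [-0.14782886  0.57743042  0.77608556 -0.20594162]
```

View pics/top0.png

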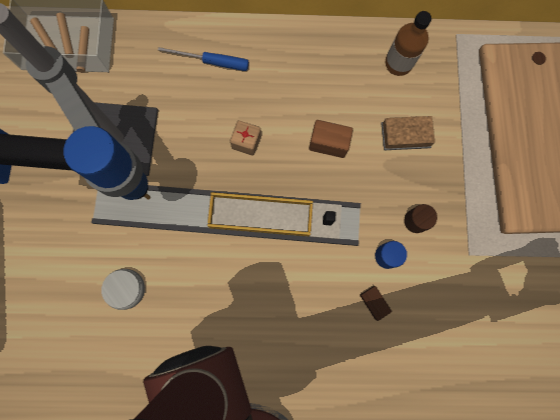

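View pics/scene0.png

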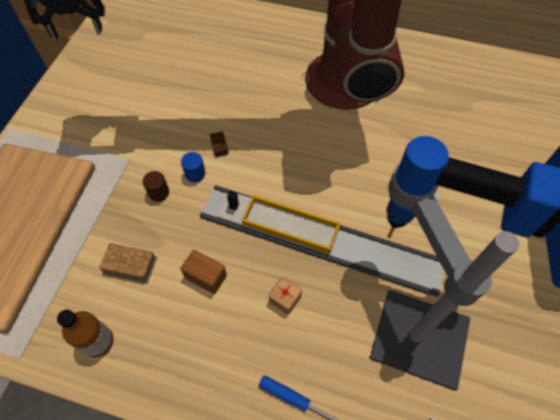

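Top: marked blank about (245,134), long (332,138), round (421,217), blue look-alike (391,254), tray (210–312, 195–235), handle (330,217), bit tip near (148,197). Scene: cross (285,292), bit tip near (390,236).

```bash
cat > h.py <<'E'
import numpy as np,cv2
from scipy.spatial.transform import Rotation as R
from plant import manip
def rot(q): return R.from_quat([q[1],q[2],q[3],q[0]])
class Cam:
    def __init__(s,name):
        st=manip.state(); f=manip.grab_frame(name); s.f=f; s.img=f['img']
        if name=='wrist':
            T=np.array(f['tool_from_camera']); Rt=rot(st['tool_rot']).as_matrix()
            s.R=Rt@T[:3,:3]; s.e=Rt@T[:3,3]+np.array(st['tool_pos'])
        else:
            r=np.array(f['rotation']); s.R=rot(r).as_matrix() if r.size==4 else r; s.e=np.array(f['eye'])
    def ray(s,p):
        d=s.R@np.array([(p[0]-s.f['cx'])/s.f['fx'],(p[1]-s.f['cy'])/s.f['fy'],1]); return d/np.linalg.norm(d)
    def at(s,p,z):
        d=s.ray(p); return s.e+d*(z-s.e[2])/d[2]
    def pix(s,X):
        c=s.R.T@(np.array(X)-s.e); return np.array([s.f['cx']+s.f['fx']*c[0]/c[2],s.f['cy']+s.f['fy']*c[1]/c[2]])
    def save(s,n,box=None,k=1):
        im=s.img if box is None else s.img[box[1]:box[3],box[0]:box[2]]
        cv2.imwrite(n,cv2.resize(im[:,:,::-1],None,fx=k,fy=k,interpolation=cv2.INTER_CUBIC))
    def blobs(s,lo,hi,amin=20,box=None):
        h=cv2.cvtColor(s.img,cv2.COLOR_RGB2HSV); m=cv2.inRange(h,np.array(lo),np.array(hi))
        if box: 
            b=np.zeros_like(m); b[box[1]:box[3],box[0]:box[2]]=1; m=m*b
        c,_=cv2.findContours(m,cv2.RETR_EXTERNAL,cv2.CHAIN_APPROX_NONE)
        return [x for x in c if cv2.contourArea(x)>=amin]
def tri(c1,p1,c2,p2):
    a,b=c1.ray(p1),c2.ray(p2); t=np.linalg.lstsq(np.c_[a,-b],c2.e-c1.e,rcond=None)[0]
    x,y=c1.e+a*t[0],c2.e+b*t[1]; return (x+y)/2,np.linalg.norm(x-y)
E
python3 - <<'E'
from h import *
t=Cam('top');s=Cam('scene');np.set_printoptions(precision=4,suppress=True)
t.save('pics/topc.png',(200,100,450,260),3.2)
a=np.hstack([cv2.resize(c.img[b[1]:b[3],b[0]:b[2]],(400,400),interpolation=cv2.INTER_CUBIC) for c,b in((t,(90,150,190,250)),(s,(350,190,450,290)))])
cv2.imwrite('pics/bit.png',a[:,:,::-1])
for n,c in(('top',t),('scene',s)):
  for nm,lo,hi in(('red',(0,170,100),(6,255,255)),('yellow',(18,190,110),(28,255,255)),('blue',(105,150,50),(125,255,255))):
    for b in c.blobs(lo,hi,8): print(n,nm,cv2.contourArea(b),*[np.round(v,1) for v in cv2.minAreaRect(b)])
E
```

```text
top red 21.0 [245.5 134. ] [12.   6.4] 45.0
top blue 597.5 [390.5 254. ] [26. 29.] 90.0
top blue 140.5 [  5. 174.] [18. 10.] 90.0
top blue 2841.5 [ 97. 158.] [69.3 50.9] 45.0
top blue 440.0 [224.9  60.9] [45.3 11.2] 10.6
scene red 22.0 [285.  291.5] [5.4 5.4] 71.6
scene yellow 259.5 [290.7 221.9] [93.1 28.8] 18.1
scene blue 557.0 [284.3 392.9] [52.5 12.2] 27.6
scene blue 509.5 [552.5 255. ] [62. 13.] 90.0
scene blue 210.0 [398.7 213.6] [25.  16.5] 26.6
scene blue 435.0 [192.4 166.7] [28.2 19.4] 79.7
scene blue 2686.5 [540. 194.] [46.9 96.9] 30.7
scene blue 2082.0 [420.8 165.4] [43.  60.2] 31.3
scene blue 14.5 [36.6 56.6] [6.5 7.2] 31.0
```

View pics/topc.png

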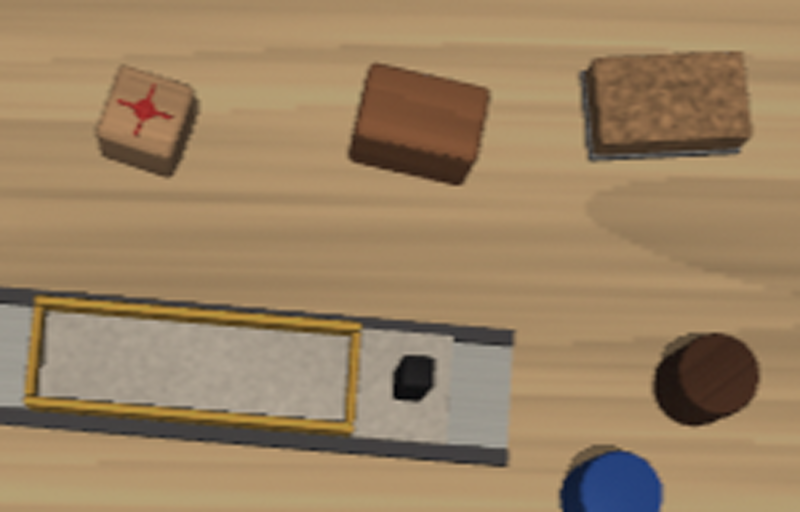

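View pics/bit.png

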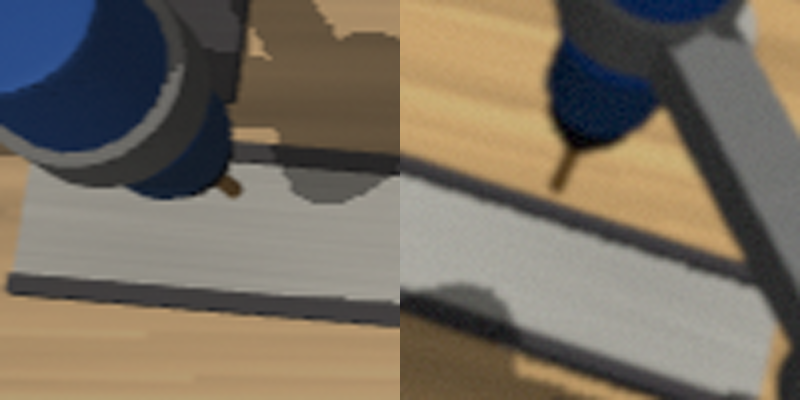

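Crop gives top corners: marked (121,65),(194,93),(168,157),(98,132); long (373,65),(490,90),(470,157),(352,132); round top centre (720,374); bit tip top (149,197.5), scene (389,237).

```bash
python3 - <<'E'
from h import *
t=Cam('top');s=Cam('scene');np.set_printoptions(precision=4,suppress=True)
P=lambda x,y:(200+x/3.2,100+y/3.2)
def quad(n,q,z):
    w=np.array([t.at(P(*p),z)[:2] for p in q]); print(n,'c',w.mean(0),'sides',[np.round(np.linalg.norm(w[i]-w[i-1]),3) for i in range(4)],'ang of sides',[np.round(np.degrees(np.arctan2(*(w[i]-w[i-1])[::-1])),1) for i in range(4)]);return w
quad('marked',[(121,65),(194,93),(168,157),(98,132)],.048)
quad('long',[(373,65),(490,90),(470,157),(352,132)],.058)
quad('tray',[(36,297),(361,324),(353,434),(25,405)],.04)
print('cross',t.at((245.5,134),.048),s.at((285,291.5),.048),tri(t,(245.5,134),s,(285,291.5)))
print('round',t.at(P(720,374),.06)); print('round rt/left',t.at(P(760,374),.06),t.at(P(680,374),.06))
print('handle',t.at(P(417,371),.075))
print('track end',t.at(P(514,333),.012),t.at(P(507,466),.012))
print('track other end',t.at((93,222.5),.012))
print('bit',tri(t,(149,197.5),s,(389,237)),t.at((149,197.5),.108),s.at((389,237),.108))
E
```

```text
marked c [0.6406 0.0187] sides [np.float64(0.047), np.float64(0.05), np.float64(0.046), np.float64(0.047)] ang of sides [np.float64(-16.1), np.float64(-110.5), np.float64(160.3), np.float64(71.0)]
long c [ 0.6419 -0.1558] sides [np.float64(0.047), np.float64(0.076), np.float64(0.046), np.float64(0.076)] ang of sides [np.float64(-16.3), np.float64(-101.3), np.float64(163.6), np.float64(78.9)]
tray c [ 0.4795 -0.016 ] sides [np.float64(0.068), np.float64(0.204), np.float64(0.07), np.float64(0.203)] ang of sides [np.float64(-3.2), np.float64(-93.6), np.float64(176.1), np.float64(86.0)]
cross [0.6425 0.0186 0.048 ] [0.6431 0.021  0.048 ] (array([0.6428, 0.0198, 0.0465]), np.float64(0.002301909355753677))
round [ 0.4768 -0.3382  0.06  ]
round rt/left [ 0.4773 -0.3629  0.06  ] [ 0.4763 -0.3136  0.06  ]
handle [ 0.4722 -0.1503  0.075 ]
track end [ 0.5094 -0.2217  0.012 ] [ 0.423  -0.2159  0.012 ]
track other end [0.4598 0.3236 0.012 ]
bit (array([0.4947, 0.1909, 0.1035]), np.float64(0.002898595049668323)) [0.494  0.1882 0.108 ] [0.4966 0.1918 0.108 ]
```

```bash
cat >> h.py <<'E'
def plan(x,y,z,cyaw,mx=.115):
    """closing-axis yaw in deg; prints typed-move numbers per call (roll in the first)"""
    st=manip.state(); Rm=rot(st['tool_rot']); d=np.array([x,y,z])-np.array(st['tool_pos'])
    ty=Rm.apply([0,1,0]); cur=np.degrees(np.arctan2(ty[1],ty[0]))
    dw=(cyaw-cur+90)%180-90; roll=-dw/180; d2=Rm.inv()*1
    M1=Rm.as_matrix().T; M2=(Rm*R.from_euler('z',-dw,degrees=True)).as_matrix().T
    n=int(np.ceil(max(np.abs(M1@d).max(),np.abs(M2@d).max())/mx)) or 1
    print('at',np.round(st['tool_pos'],4),'cyaw %.1f t %.1f'%(cur,st['time']),'n',n,'first',np.round(M1@d/n/.12,3),'roll %.3f'%roll,'then',np.round(M2@d/n/.12,3),'dist/call mm %.0f'%(np.linalg.norm(d)/n*1000))
E
python3 -c "
from h import *
plan(.477,-.338,.17,-3.8)"
```

```text
Traceback (most recent call last):
  File "h.py", line 35, in plan
    dw=(cyaw-cur+90)%180-90; roll=-dw/180; d2=Rm.inv()*1
                                              ~~~~~~~~^~
TypeError: Argument 'other' has incorrect type (expected scipy.spatial.transform._rotation.Rotation, got int)
```

```bash
sed -i 's/; d2=Rm.inv()\*1//' h.py
python3 -c "
from h import *
plan(.477,-.338,.17,-3.8)"
```

```text
at [ 0.2778 -0.5596  0.2309] cyaw -63.6 t 0.3 n 3 first [ 0.769 -0.305  0.169] roll -0.332 then [0.651 0.511 0.169] dist/call mm 101
```

```bash
python3 -m pendant '[[1,[0.769,-0.305,0.169],-0.332],[1,[0.769,-0.305,0.169],-0.332],[1,[0.769,-0.305,0.169],-0.332],[1,[0.769,-0.305,0.169],-0.332],[1,[0.769,-0.305,0.169],-0.332],[1,[0.769,-0.305,0.169],-0.332],[1,[0.769,-0.305,0.169],-0.332],[1,[0.769,-0.305,0.169],-0.332]]'
for i in 1; do python3 -m pendant '[[1,[0.651,0.511,0.169],0],[1,[0.651,0.511,0.169],0],[1,[0.651,0.511,0.169],0]]'; python3 -m pendant '[[1,[0.651,0.511,0.169],0],[1,[0.651,0.511,0.169],0],[1,[0.651,0.511,0.169],0],[1,[0.651,0.511,0.169],0],[1,[0.651,0.511,0.169],0]]'; done
python3 - <<'E'
from h import *
plan(.477,-.338,.17,-3.8)
w=Cam('wrist'); w.save('pics/w1.png'); print(w.pix([.477,-.338,.06]),w.e,w.R)
E
```

```text
time: 1.1
tool_pos: [0.3443, -0.4859, 0.211]
tool_rot: [-0.0, 0.73, 0.683, 0.0]
contact_force: [0.2, 0.6, 0.7]
gripper_width: 1.0
grasp_force: 0.0
time: 1.4
tool_pos: [0.4127, -0.4079, 0.1889]
tool_rot: [-0.002, 0.73, 0.684, 0.001]
contact_force: [-1.4, -0.7, -0.2]
gripper_width: 0.999
grasp_force: 0.0
time: 1.9
tool_pos: [0.4767, -0.3394, 0.1709]
tool_rot: [0.0, 0.731, 0.682, -0.0]
contact_force: [0.2, -0.4, -0.5]
gripper_width: 0.999
grasp_force: 0.0
at [ 0.4767 -0.3394  0.1709] cyaw -3.9 t 1.9 n 1 first [0.012 0.002 0.008] roll -0.001 then [0.012 0.002 0.008] dist/call mm 2
[280.37023245 204.61625426] [ 0.48239464 -0.2585968   0.31328491] [[ 9.97596352e-01 -6.56494907e-02 -2.21734720e-02]
 [-6.92929730e-02 -9.45366824e-01 -3.18559338e-01]
 [-4.88065511e-05  3.19330099e-01 -9.47643543e-01]]
```

View pics/w1.png

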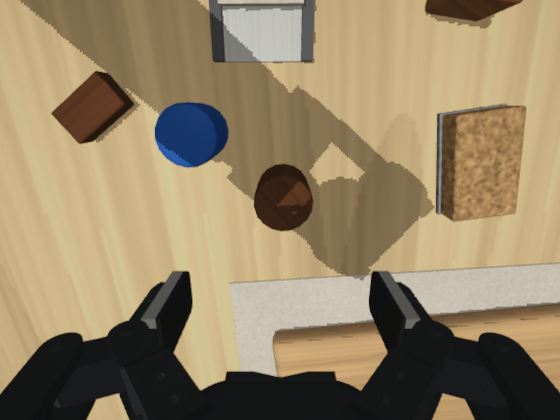

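Wrist view: round top centred near (283.5,203), predicted (280,204.6): about 3 mm further in x. Blue look-alike at (191,134) is clear of the fingers.

```bash
python3 -c "
from h import *
plan(.479,-.337,.026,-3.8,.12)"
```

```text
at [ 0.4765 -0.3397  0.171 ] cyaw -4.0 t 1.9 n 2 first [0.012 0.009 0.604] roll -0.001 then [0.012 0.009 0.604] dist/call mm 73
```

```bash
python3 -m pendant '[[1,[0.024,0.018,0.9],-0.001],[1,[0.024,0.018,0.9],-0.001],[1,[0.024,0.018,0.9],-0.001],[1,[0.024,0.018,0.9],-0.001]]'
python3 -m pendant '[[1,[0,0,0.308],0],[1,[0,0,0.308],0],[1,[0,0,0.308],0],[0,[0,0,0.308],0],[0,[0,0,0.308],0],[0,[0,0,0.308],0],[0,[0,0,0.308],0],[0,[0,0,0.308],0],[0,[0,0,0.308],0],[0,[0,0,0.308],0]]'
python3 -c "
from h import *
print(manip.state()['tool_pos'])"
python3 -m pendant '[[0,[0,0,0],0],[0,[0,0,0],0],[0,[0,0,-0.9],0],[0,[0,0,-0.9],0],[0,[0,0,-0.9],0],[0,[0,0,-0.9],0],[0,[0,0,-0.9],0]]'
python3 -c "
from h import *
import math
c,s=math.cos(math.radians(3.7)),math.sin(math.radians(3.7))
o=np.array([.4795,-.016]);f=lambda x,y:o+np.array([c*x+s*y,-s*x+c*y])
print(f(0,.014),f(0,-.0545),f(0,.0685),f(0,-.136))
plan(*f(0,.014),.135,-3.7)"
```

```text
time: 2.35
tool_pos: [0.4778, -0.3355, 0.061]
tool_rot: [-0.002, 0.73, 0.684, -0.0]
contact_force: [1.0, -0.1, 0.4]
gripper_width: 0.999
grasp_force: 0.0
time: 3.35
tool_pos: [0.4808, -0.3368, 0.028]
tool_rot: [0.002, 0.729, 0.684, 0.0]
contact_force: [-1.2, -0.7, 5.2]
gripper_width: 0.589
grasp_force: 62.9
[ 0.48083893 -0.33682444  0.02801189]
time: 4.05
tool_pos: [0.4788, -0.3349, 0.1322]
tool_rot: [-0.001, 0.729, 0.684, -0.0]
contact_force: [0.0, 0.3, -2.6]
gripper_width: 0.595
grasp_force: 62.9
[ 0.48040345 -0.00202918] [ 0.47598299 -0.0703864 ] [0.48392046 0.05235722] [ 0.47072361 -0.15171652]
at [ 0.4788 -0.3349  0.1322] cyaw -3.7 t 4.0 n 3 first [ 0.923 -0.054 -0.007] roll 0.000 then [ 0.923 -0.055 -0.007] dist/call mm 111
```

```bash
python3 -m pendant '[[0,[0.92,-0.055,0],0],[0,[0.92,-0.055,0],0],[0,[0.92,-0.055,0],0],[0,[0.92,-0.055,0],0]]' |head -2
python3 -m pendant '[[0,[0.92,-0.055,0],0],[0,[0.92,-0.055,0],0],[0,[0.92,-0.055,0],0],[0,[0.92,-0.055,0],0]]' |head -2
python3 -m pendant '[[0,[0.5,-0.03,0],0],[0,[0.5,-0.03,0],0],[0,[0.5,-0.03,0],0],[0,[0.5,-0.03,0],0],[0,[0.5,-0.03,0],0]]'
python3 - <<'E'
from h import *
w=Cam('wrist'); w.save('pics/w2.png'); print(w.e)
t=Cam('top');np.save('/tmp/x.npy',t.img)
for c,n in((w,'w'),(t,'t')):
  for lo in((15,120,80),(18,150,110)):
    for b in c.blobs(lo,(30,255,255),60,): print(n,lo,cv2.contourArea(b),cv2.minAreaRect(b))
plan(.4804,-.002,.047,-3.7)
E
```

```text
time: 4.45
tool_pos: [0.4786, -0.2228, 0.1308]
time: 4.85
tool_pos: [0.4801, -0.1141, 0.1326]
time: 5.35
tool_pos: [0.4808, -0.0559, 0.1335]
tool_rot: [0.0, 0.73, 0.684, -0.0]
contact_force: [-0.2, 0.2, -1.0]
gripper_width: 0.591
grasp_force: 62.9
[0.48628583 0.02490286 0.27586283]
w (15, 120, 80) 152.5 ((464.9332275390625, 311.8038330078125), (12.103093147277832, 41.39766311645508), 19.09349250793457)
w (15, 120, 80) 5680.5 ((278.0, 124.5), (235.0, 104.0), 90.0)
w (18, 150, 110) 4860.5 ((278.0, 124.0), (234.0, 104.0), 90.0)
t (15, 120, 80) 67.0 ((252.65585327148438, 197.47349548339844), (19.020734786987305, 4.5250935554504395), 4.39870548248291)
t (15, 120, 80) 79.0 ((212.82998657226562, 208.19000244140625), (8.202439308166504, 32.668338775634766), 8.130102157592773)
t (15, 120, 80) 6583.5 ((331.0, 11.0), (22.0, 456.0), 90.0)
t (18, 150, 110) 6442.0 ((331.5, 10.5), (21.0, 455.0), 90.0)
at [ 0.4807 -0.0555  0.1335] cyaw -3.8 t 5.5 n 1 first [ 0.445 -0.032  0.721] roll -0.000 then [ 0.445 -0.031  0.721] dist/call mm 102
```

View pics/w2.png

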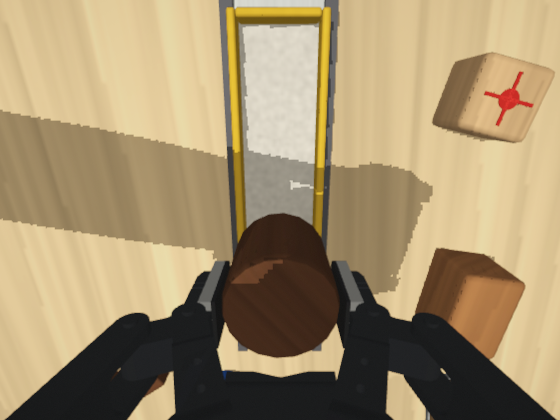

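Wrist view: tray's drill end at row 9 (corners (227,9),(331,9)), walls down to row ~235; cross at (509,99), long blank lower right.

```bash
python3 - <<'E'
from h import *
np.set_printoptions(precision=4,suppress=True)
w=Cam('wrist')
h=cv2.cvtColor(w.img,cv2.COLOR_RGB2HSV); m=cv2.inRange(h,np.array((15,120,60)),np.array((32,255,255)))
L=[];Rr=[]
for r in range(35,200,10):
    c=np.nonzero(m[r,200:360])[0]+200
    L.append(w.at((c.min()-.5,r),.04)[:2]); Rr.append(w.at((c.max()+.5,r),.04)[:2])
for a in(L,Rr):
    a=np.array(a); p=np.polyfit(a[:,1],a[:,0],1); print('yaw deg',-np.degrees(np.arctan(p[0])),'x at y=.0',np.polyval(p,0),'x at .19',np.polyval(p,.19))
top=[np.nonzero(m[:60,c])[0].min() for c in range(240,320,8)]
print(top,[w.at((c,t-.5),.04)[1] for c,t in zip((240,312),(top[0],top[-1]))], w.at((280,np.median(top)-.5),.04))
for b in w.blobs((0,190,100),(6,255,255),30,(430,40,560,150))+w.blobs((174,190,100),(180,255,255),30,(430,40,560,150)):
    M=cv2.moments(b); p=(M['m10']/M['m00'],M['m01']/M['m00']); print('cross',p,w.at(p,.048),cv2.contourArea(b))
E
```

```text
yaw deg -3.6923405791919306 x at y=.0 0.4485204385698345 x at .19 0.4607816818148493
yaw deg -3.707557913355708 x at y=.0 0.5181896448539796 x at .19 0.5305015617107167
[np.int64(8), np.int64(8), np.int64(8), np.int64(8), np.int64(8), np.int64(8), np.int64(8), np.int64(8), np.int64(8), np.int64(8)] [np.float64(0.08834438357684857), np.float64(0.08522752851157253)] [0.49   0.0866 0.04  ]
cross (508.5109489051095, 99.32725060827251) [0.6436 0.0195 0.048 ] 411.0
```

```bash
python3 - <<'E'
from h import *
np.set_printoptions(precision=4,suppress=True)
w=Cam('wrist'); z=manip.state()['tool_pos'][2]-.026+.06
print(w.at((281,356),z),w.at((223,298),z),w.at((338,298),z),manip.state()['tool_pos'])
plan(.4832,-.0022,.07,-3.7)
E
```

```text
[ 0.4797 -0.0775  0.1675] [ 0.4581 -0.0466  0.1675] [ 0.5047 -0.0496  0.1675] [ 0.4807 -0.055   0.1335]
at [ 0.4807 -0.055   0.1335] cyaw -3.7 t 5.5 n 1 first [ 0.441 -0.008  0.529] roll -0.000 then [ 0.441 -0.008  0.529] dist/call mm 83
```

```bash
python3 -m pendant '[[0,[0.434,-0.008,0],0],[0,[0.434,-0.008,0],0],[0,[0.434,-0.008,0.4],0],[0,[0.434,-0.008,0.55],0],[0,[0.434,-0.008,0.55],0],[0,[0.434,-0.008,0.55],0],[0,[0.434,-0.008,0.55],0]]'
python3 -c "
from h import *
plan(.4832,-.0032,.047,-3.7)"
```

```text
time: 6.25
tool_pos: [0.4842, -0.0027, 0.0693]
tool_rot: [0.001, 0.729, 0.684, 0.001]
contact_force: [0.3, -0.4, -0.8]
gripper_width: 0.591
grasp_force: 63.9
at [ 0.4842 -0.0027  0.0693] cyaw -3.7 t 6.2 n 1 first [-0.005 -0.008  0.186] roll 0.000 then [-0.005 -0.008  0.186] dist/call mm 22
```

```bash
python3 -m pendant '[[0,[0,-0.004,0.1],0],[0,[0,-0.004,0.165],0],[0,[0,-0.004,0.165],0],[0,[0,-0.004,0.165],0]]'
```

```text
time: 6.65
tool_pos: [0.4824, -0.0023, 0.0478]
tool_rot: [-0.0, 0.729, 0.684, -0.0]
contact_force: [-1.4, 0.3, 3.7]
gripper_width: 0.593
grasp_force: 65.2
```

```bash
python3 -m pendant '[[0,[0,0,0.02],0],[0,[0,0,0.02],0],[0,[0,0,0.02],0]]'
```

```text
time: 6.95
tool_pos: [0.4826, -0.0023, 0.0476]
tool_rot: [-0.001, 0.729, 0.684, -0.001]
contact_force: [-8.3, 1.2, 17.2]
gripper_width: 0.59
grasp_force: 66.9
```

```bash
python3 -m pendant '[[1,[0,0,0],0],[1,[0,0,0],0],[1,[0,0,0],0],[1,[0,0,0],0],[1,[0,0,-0.4],0],[1,[0,0,-0.98],0],[1,[0,0,-0.98],0],[1,[0,0,-0.98],0],[1,[0,0,-0.98],0]]'
python3 -c "
from h import *
plan(.643,-.156,.165,-12.5)"
```

```text
time: 7.85
tool_pos: [0.4823, -0.0022, 0.1625]
tool_rot: [-0.0, 0.729, 0.684, -0.0]
contact_force: [0.7, 1.0, 0.0]
gripper_width: 1.007
grasp_force: 0.0
at [ 0.4823 -0.0022  0.1625] cyaw -3.7 t 7.8 n 2 first [-0.597  0.709 -0.011] roll 0.049 then [-0.481  0.792 -0.011] dist/call mm 111
```

```bash
python3 -m pendant '[[1,[-0.597,0.709,-0.011],0.049],[1,[-0.597,0.709,-0.011],0.049],[1,[-0.597,0.709,-0.011],0.049],[1,[-0.597,0.709,-0.011],0.049]]'|head -2
python3 -m pendant '[[1,[-0.481,0.792,-0.011],0],[1,[-0.481,0.792,-0.011],0],[1,[-0.481,0.792,-0.011],0],[1,[-0.481,0.792,-0.011],0],[1,[-0.481,0.792,-0.011],0],[1,[-0.481,0.792,-0.011],0]]'|head -2
python3 - <<'E'
from h import *
w=Cam('wrist'); w.save('pics/w3.png'); q=R.from_euler('z',-12.5,degrees=True)
print([np.round(w.pix(np.array([.643,-.156,.058])+q.apply([a,b,0]))) for a,b in((-.026,-.04),(.026,-.04),(.026,.04),(-.026,.04))])
plan(.643,-.156,.026,-12.5)
E
```

```text
time: 8.25
tool_pos: [0.5622, -0.0799, 0.1614]
time: 8.85
tool_pos: [0.6419, -0.1543, 0.1653]
[array([252., 252.]), array([311., 252.]), array([314., 162.]), array([250., 162.])]
at [ 0.6421 -0.1545  0.1655] cyaw -12.4 t 8.9 n 2 first [-0.005  0.005  0.581] roll 0.001 then [-0.005  0.005  0.581] dist/call mm 70
```

View pics/w3.png

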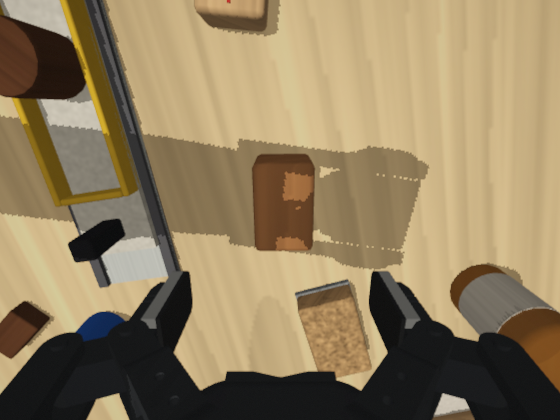

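Long blank's top spans cols 253–313, rows 163–250, matching the prediction; fingers have clear space both sides.

```bash
python3 -m pendant '[[1,[-0.01,0.012,0.88],0.001],[1,[-0.01,0.012,0.88],0.001],[1,[-0.01,0.012,0.88],0.001],[1,[-0.01,0.012,0.88],0.001],[1,[-0.01,0.012,0.88],0.001]]'|head -2
python3 -m pendant '[[1,[0,0,0.28],0],[1,[0,0,0.28],0],[0,[0,0,0.28],0],[0,[0,0,0.28],0],[0,[0,0,0.28],0],[0,[0,0,0.28],0],[0,[0,0,0.28],0],[0,[0,0,0.28],0],[0,[0,0,0.28],0]]'
python3 -m pendant '[[0,[0,0,0],0],[0,[0,0,-0.4],0],[0,[0,0,-0.9],0],[0,[0,0,-0.9],0],[0,[0,0,-0.9],0],[0,[0,0,-0.9],0],[0,[0,0,-0.9],0]]'
python3 - <<'E'
from h import *
s=np.sin(np.radians(3.7));plan(.4823-.0545*s,-.0162-.0545,.135,-3.7)
E
```

```text
time: 9.4
tool_pos: [0.6459, -0.1578, 0.0631]
time: 10.3
tool_pos: [0.6462, -0.1582, 0.0293]
tool_rot: [0.002, 0.781, 0.625, 0.001]
contact_force: [0.6, 0.7, 7.3]
gripper_width: 0.595
grasp_force: 65.7
time: 11.0
tool_pos: [0.6424, -0.1569, 0.1309]
tool_rot: [-0.002, 0.781, 0.625, -0.001]
contact_force: [-0.3, 0.3, -2.5]
gripper_width: 0.598
grasp_force: 65.1
at [ 0.6424 -0.1569  0.1309] cyaw -12.7 t 11.0 n 2 first [ 0.201 -0.744 -0.013] roll -0.050 then [ 0.314 -0.704 -0.013] dist/call mm 92
```

```bash
python3 -m pendant '[[0,[0.201,-0.744,-0.03],-0.05],[0,[0.201,-0.744,-0.03],-0.05],[0,[0.201,-0.744,-0.03],-0.05],[0,[0.201,-0.744,-0.03],-0.05]]'|head -2
python3 -m pendant '[[0,[0.314,-0.704,0],0],[0,[0.314,-0.704,0],0],[0,[0.314,-0.704,0],0],[0,[0.314,-0.704,0],0],[0,[0.314,-0.704,0],0],[0,[0.314,-0.704,0],0],[0,[0.314,-0.704,0],0],[0,[0.314,-0.704,0],0]]'
cat >> h.py <<'E'
def tray(w):
    m=cv2.inRange(cv2.cvtColor(w.img,cv2.COLOR_RGB2HSV),np.array((15,120,60)),np.array((32,255,255)))
    m[:,:200]=0;m[:,360:]=0;m[260:]=0
    n,l,st,_=cv2.connectedComponentsWithStats(m); k=1+st[1:,4].argmax(); print('blob',st[k]); return (l==k).astype(np.uint8)
E
python3 - <<'E'
from h import *
s=np.sin(np.radians(3.7));plan(.4823-.0545*s,-.0162-.0545,.07,-3.7)
w=Cam('wrist');m=tray(w); y=m[:,260:300].argmax(0); print(np.median(y),w.at((280,np.median(y)-.5),.04)); w.save('pics/w4.png')
E
```

```text
time: 11.4
tool_pos: [0.5606, -0.1136, 0.1354]
time: 12.2
tool_pos: [0.4812, -0.0718, 0.1381]
tool_rot: [0.0, 0.729, 0.684, 0.0]
contact_force: [-0.8, -0.7, -1.8]
gripper_width: 0.6
grasp_force: 64.8
at [ 0.4812 -0.0718  0.1381] cyaw -3.7 t 12.2 n 1 first [ 0.008 -0.021  0.568] roll 0.000 then [ 0.008 -0.021  0.568] dist/call mm 68
blob [ 225    0   20  190 1944]
0.0 [0.49069252 0.07617847 0.04      ]
```

View pics/w4.png

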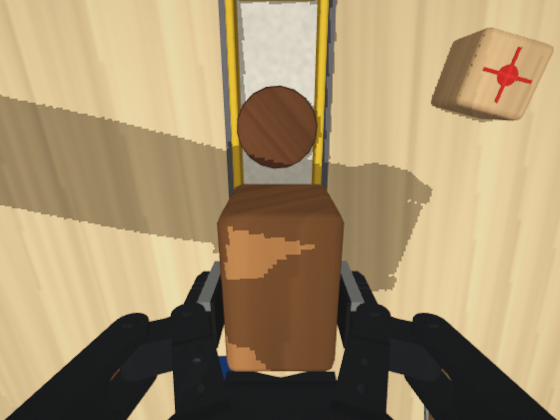

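Round stands in the tray (top centre (277,126)); held long block top from row ~219 to 370.

```bash
python3 - <<'E'
from h import *
np.set_printoptions(precision=4,suppress=True)
w=Cam('wrist');z=manip.state()['tool_pos'][2]-.027+.058
print(manip.state()['tool_pos'],'long',w.at((280,219),z),w.at((280,370),z),'round',w.at((277.5,126.5),.08),'r',w.at((237,126.5),.08),w.at((318,126.5),.08),w.at((277,85.5),.08),w.at((277,168),.08))
E
```

```text
[ 0.4809 -0.0716  0.138 ] long [ 0.4836 -0.0316  0.169 ] [ 0.4788 -0.1048  0.169 ] round [ 0.4838 -0.0026  0.08  ] r [ 0.4586 -0.001   0.08  ] [ 0.509  -0.0043  0.08  ] [0.4851 0.0211 0.08  ] [ 0.4817 -0.0286  0.08  ]
```

```bash
python3 - <<'E'
from h import *
plan(.4788,-.0722,.072,-3.7)
E
```

```text
at [ 0.4809 -0.0716  0.138 ] cyaw -3.7 t 12.3 n 1 first [-0.006 -0.017  0.55 ] roll 0.000 then [-0.006 -0.017  0.55 ] dist/call mm 66
```

```bash
python3 -m pendant '[[0,[-0.006,-0.017,0],0],[0,[-0.006,-0.017,0.2],0],[0,[-0.006,-0.017,0.4],0],[0,[-0.006,-0.017,0.54],0],[0,[-0.006,-0.017,0.54],0],[0,[-0.006,-0.017,0.54],0]]'
python3 -m pendant '[[0,[0,0,0.07],0],[0,[0,0,0.14],0],[0,[0,0,0.17],0],[0,[0,0,0.17],0],[0,[0,0,0.17],0]]'
```

```text
time: 12.9
tool_pos: [0.4785, -0.072, 0.0734]
tool_rot: [-0.0, 0.729, 0.684, -0.0]
contact_force: [0.3, 0.0, -2.0]
gripper_width: 0.597
grasp_force: 64.9
time: 13.4
tool_pos: [0.4785, -0.072, 0.0527]
tool_rot: [-0.0, 0.729, 0.684, -0.0]
contact_force: [-0.5, -0.7, -2.0]
gripper_width: 0.594
grasp_force: 64.8
```

```bash
python3 -m pendant '[[0,[0,0,0.02],0],[0,[0,0,0.04],0],[0,[0,0,0.048],0],[0,[0,0,0.048],0]]'
```

```text
time: 13.8
tool_pos: [0.479, -0.0722, 0.0493]
tool_rot: [-0.0, 0.729, 0.684, -0.0]
contact_force: [-6.8, 2.2, 11.6]
gripper_width: 0.601
grasp_force: 66.5
```

```bash
python3 -m pendant '[[1,[0,0,0],0],[1,[0,0,0],0],[1,[0,0,0],0],[1,[0,0,0],0],[1,[0,0,-0.4],0],[1,[0,0,-0.95],0],[1,[0,0,-0.95],0],[1,[0,0,-0.95],0],[1,[0,0,-0.95],0]]'|head -2
python3 -c "
from h import *
plan(.6436,.0193,.165,-19)"
```

```text
time: 14.7
tool_pos: [0.4781, -0.0719, 0.1603]
at [ 0.4781 -0.0719  0.1603] cyaw -3.7 t 14.7 n 2 first [ 0.423  0.664 -0.02 ] roll 0.085 then [ 0.584  0.528 -0.02 ] dist/call mm 94
```

```bash
python3 -m pendant '[[1,[0.423,0.664,-0.02],0.085],[1,[0.423,0.664,-0.02],0.085],[1,[0.423,0.664,-0.02],0.085],[1,[0.423,0.664,-0.02],0.085]]'|head -2
python3 -m pendant '[[1,[0.584,0.528,-0.02],0],[1,[0.584,0.528,-0.02],0],[1,[0.584,0.528,-0.02],0],[1,[0.584,0.528,-0.02],0],[1,[0.584,0.528,-0.02],0],[1,[0.584,0.528,-0.02],0]]'|head -2
cat >> h.py <<'E'
def cross(w,z):
    h=cv2.cvtColor(w.img,cv2.COLOR_RGB2HSV); m=cv2.inRange(h,np.array((0,190,90)),np.array((6,255,255)))|cv2.inRange(h,np.array((174,190,90)),np.array((180,255,255)))
    n,l,st,c=cv2.connectedComponentsWithStats(m); k=1+st[1:,4].argmax(); x,y,ww,hh,a=st[k]
    print('cross px',c[k],'box',st[k],'centroid',w.at(c[k],z)); return c[k],l==k
E
python3 - <<'E'
from h import *
w=Cam('wrist');p,m=cross(w,.048)
# arm directions: far pixels of the cross
ys,xs=np.nonzero(m);P=np.array([w.at(q,.048)[:2] for q in zip(xs,ys)])-w.at(p,.048)[:2]
r=np.hypot(*P.T);f=P[r>.8*r.max()];a=np.degrees(np.arctan2(f[:,1],f[:,0]));print(np.degrees(np.angle(np.exp(4j*np.radians(a)).mean()))/4)
plan(*w.at(p,.048)[:2],.026,-19)
E
```

```text
time: 15.1
tool_pos: [0.56, -0.0257, 0.1601]
time: 15.7
tool_pos: [0.6428, 0.0185, 0.1657]
cross px [280.36923077 202.68461538] box [261 184  40  38 260] centroid [0.64355438 0.01947762 0.048     ]
-17.30484156105838
at [0.643  0.0186 0.1659] cyaw -19.0 t 15.8 n 2 first [0.004 0.001 0.583] roll -0.000 then [0.004 0.001 0.583] dist/call mm 70
```

```bash
python3 -m pendant '[[1,[0.007,0.002,0.88],-0.009],[1,[0.007,0.002,0.88],-0.009],[1,[0.007,0.002,0.88],-0.009],[1,[0.007,0.002,0.88],-0.009],[1,[0.007,0.002,0.88],-0.009]]'|head -2
python3 -m pendant '[[1,[0,0,0.32],0],[1,[0,0,0.32],0],[0,[0,0,0.32],0],[0,[0,0,0.32],0],[0,[0,0,0.32],0],[0,[0,0,0.32],0],[0,[0,0,0.32],0],[0,[0,0,0.32],0],[0,[0,0,0.32],0]]'
python3 -m pendant '[[0,[0,0,0],0],[0,[0,0,-0.4],0],[0,[0,0,-0.9],0],[0,[0,0,-0.9],0],[0,[0,0,-0.9],0],[0,[0,0,-0.9],0],[0,[0,0,-0.9],0]]'
python3 - <<'E'
from h import *
w=Cam('wrist');cross(w,manip.state()['tool_pos'][2]+.026)
s=np.sin(np.radians(3.7));plan(.4823+.0675*s,-.0162+.0675,.135,-3.7)
E
```

```text
time: 16.25
tool_pos: [0.6462, 0.0196, 0.0633]
time: 17.15
tool_pos: [0.6468, 0.0198, 0.025]
tool_rot: [0.002, 0.806, 0.592, 0.002]
contact_force: [0.1, 0.1, 6.3]
gripper_width: 0.593
grasp_force: 65.6
time: 17.85
tool_pos: [0.6427, 0.0201, 0.1269]
tool_rot: [-0.002, 0.806, 0.592, -0.002]
contact_force: [-0.3, 0.2, -0.6]
gripper_width: 0.597
grasp_force: 64.9
cross px [279.67644276 299.37842952] box [ 241  265   79   68 1057] centroid [0.64322448 0.0210647  0.15279294]
at [0.6427 0.0201 0.1268] cyaw -17.3 t 17.9 n 2 first [-0.07  -0.66  -0.031] roll -0.076 then [ 0.088 -0.658 -0.031] dist/call mm 80
```

```bash
python3 -m pendant '[[0,[-0.07,-0.66,-0.04],-0.076],[0,[-0.07,-0.66,-0.04],-0.076],[0,[-0.07,-0.66,-0.04],-0.076],[0,[-0.07,-0.66,-0.04],-0.076]]'|head -2
python3 -m pendant '[[0,[0.088,-0.658,-0.03],0],[0,[0.088,-0.658,-0.03],0],[0,[0.088,-0.658,-0.03],0],[0,[0.088,-0.658,-0.03],0],[0,[0.088,-0.658,-0.03],0],[0,[0.088,-0.658,-0.03],0],[0,[0.088,-0.658,-0.03],0]]'
python3 - <<'E'
from h import *
np.set_printoptions(precision=4,suppress=True)
w=Cam('wrist');cross(w,manip.state()['tool_pos'][2]+.025)
s=np.sin(np.radians(3.7));plan(.4823+.0675*s,-.0162+.0675,.07,-3.7)
m=cv2.inRange(cv2.cvtColor(w.img,cv2.COLOR_RGB2HSV),np.array((15,120,60)),np.array((32,255,255)));m[:,:200]=0;m[:,360:]=0
n,l,st,c=cv2.connectedComponentsWithStats(m);print([list(x) for x in st[1:] if x[4]>80])
w.save('pics/w5.png')
E
```

```text
time: 18.3
tool_pos: [0.5656, 0.0357, 0.1333]
time: 19.0
tool_pos: [0.489, 0.0509, 0.1384]
tool_rot: [0.0, 0.729, 0.684, 0.0]
contact_force: [-0.6, -0.4, -0.9]
gripper_width: 0.599
grasp_force: 64.8
cross px [280.2449 299.4722] box [ 241  265   80   68 1078] centroid [0.4891 0.0511 0.1633]
at [0.4888 0.0509 0.1383] cyaw -3.7 t 19.1 n 1 first [ 0.002 -0.018  0.569] roll 0.000 then [ 0.002 -0.018  0.569] dist/call mm 68
[[np.int32(224), np.int32(162), np.int32(112), np.int32(135), np.int32(4870)], [np.int32(241), np.int32(257), np.int32(94), np.int32(115), np.int32(1339)], [np.int32(226), np.int32(302), np.int32(22), np.int32(35), np.int32(206)]]
```

View pics/w5.png

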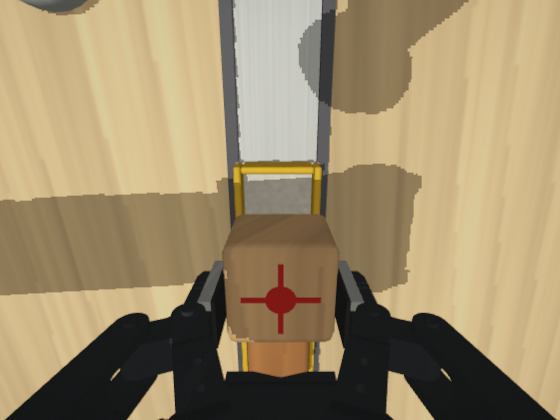

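Tray's drill end at row 162; held blank is centred with cross at (280,299), square to the tray.

```bash
python3 - <<'E'
from h import *
np.set_printoptions(precision=4,suppress=True)
w=Cam('wrist');e=w.at((280,161.5),.04)
cen=e[:2]-.103*np.array([np.sin(np.radians(3.7)),np.cos(np.radians(3.7))]);print('end',e,'tray c',cen, 'edges',w.at((234,190),.04),w.at((322,190),.04))
h=cv2.cvtColor(w.img,cv2.COLOR_RGB2HSV);print(h[155:180,280].tolist())
E
```

```text
end [0.4914 0.0913 0.04  ] tray c [ 0.4847 -0.0114] edges [0.4532 0.071  0.04  ] [0.5233 0.0664 0.04  ]
[[30, 11, 203], [30, 11, 203], [30, 11, 203], [30, 11, 203], [30, 11, 203], [33, 14, 183], [27, 21, 134], [20, 87, 117], [21, 184, 122], [22, 209, 123], [22, 208, 124], [22, 205, 133], [22, 203, 177], [23, 200, 208], [24, 197, 217], [23, 197, 219], [23, 198, 214], [23, 202, 201], [22, 170, 181], [21, 55, 190], [22, 27, 207], [21, 26, 207], [22, 27, 208], [21, 27, 201], [21, 30, 172]]
```

```bash
python3 - <<'E'
from h import *
plan(.4868,.0517,.07,-3.7)
E
```

```text
at [0.4887 0.051  0.1382] cyaw -3.7 t 19.1 n 1 first [ 0.005 -0.016  0.569] roll 0.000 then [ 0.005 -0.016  0.569] dist/call mm 68
```

```bash
python3 -m pendant '[[0,[0.005,-0.016,0],0],[0,[0.005,-0.016,0.2],0],[0,[0.005,-0.016,0.4],0],[0,[0.005,-0.016,0.54],0],[0,[0.005,-0.016,0.54],0],[0,[0.005,-0.016,0.54],0]]'
python3 -m pendant '[[0,[0,0,0.07],0],[0,[0,0,0.14],0],[0,[0,0,0.2],0],[0,[0,0,0.2],0],[0,[0,0,0.2],0]]'
```

```text
time: 19.7
tool_pos: [0.4863, 0.0519, 0.0736]
tool_rot: [-0.0, 0.729, 0.684, -0.0]
contact_force: [0.9, 0.6, -1.1]
gripper_width: 0.594
grasp_force: 64.8
time: 20.2
tool_pos: [0.4861, 0.0519, 0.0491]
tool_rot: [-0.0, 0.729, 0.684, -0.0]
contact_force: [-0.3, -0.3, -0.5]
gripper_width: 0.597
grasp_force: 64.8
```

Expected floor at TCP ≈ 0.045.

```bash
python3 -m pendant '[[0,[0,0,0.02],0],[0,[0,0,0.035],0],[0,[0,0,0.045],0],[0,[0,0,0.045],0]]'
```

```text
time: 20.6
tool_pos: [0.4867, 0.0518, 0.0451]
tool_rot: [0.0, 0.729, 0.684, 0.0]
contact_force: [-2.2, -0.1, 5.1]
gripper_width: 0.595
grasp_force: 65.5
```

```bash
python3 -m pendant '[[1,[0,0,0],0],[1,[0,0,0],0],[1,[0,0,0],0],[1,[0,0,0],0],[1,[0,0,-0.4],0],[1,[0,0,-1],0],[1,[0,0,-1],0],[1,[0,0,-1],0],[1,[0,0,-1],0]]'|head -2
python3 - <<'E'
from h import *
np.set_printoptions(precision=4,suppress=True)
print(np.array(manip.state()['joint_pos']))
w=Cam('wrist');p,m=cross(w,.068);t=Cam('top');cross(t,.068)
q=w.at(p,.068)[:2]-np.array([.4823,-.0162]);s,c=np.sin(np.radians(3.7)),np.cos(np.radians(3.7));print('cross tray frame',c*q[0]-s*q[1],s*q[0]+c*q[1])
plan(.4823-.136*s,-.0162-.136*c,.21,-3.7)
T=np.array(w.f['tool_from_camera']);print(T)
E
```

```text
time: 21.5
tool_pos: [0.4863, 0.0519, 0.164]
[-0.046  -0.2304  1.9921  0.      1.3795  0.0178]
cross px [280.5083 213.3861] box [259 193  44  41 303] centroid [0.4866 0.0506 0.068 ]Traceback (most recent call last):
  File "<stdin>", line 4, in <module>
  File "h.py", line 45, in cross
    n,l,st,c=cv2.connectedComponentsWithStats(m); k=1+st[1:,4].argmax(); x,y,ww,hh,a=st[k]
                                                      ~~~~~~~~~~~~~~~^^
ValueError: attempt to get argmax of an empty sequence
```

```bash
python3 -m pendant '[[1,[-0.18,0,-0.63],0.46],[1,[-0.18,0,-0.63],0.46],[1,[-0.18,0,-0.63],0.46],[1,[-0.18,0,-0.63],0.46],[1,[-0.18,0,-0.63],0.46],[1,[-0.18,0,-0.63],0.46],[1,[-0.18,0,-0.63],0.46],[1,[-0.18,0,-0.63],0.46],[1,[-0.18,0,-0.63],0.46],[1,[-0.18,0,-0.63],0.46]]'|head -3
python3 -m pendant '[[1,[0,0,0],0.45],[1,[0,0,0],0.45],[1,[0,0,0],0.45],[1,[0,0,0],0.45],[1,[0,0,0],0.45],[1,[0,0,0],0.45],[1,[0,0,0],0.45],[1,[0,0,0],0.45],[1,[0,0,0],0.45],[1,[0,0,0],0.45]]'|head -3
python3 - <<'E'
from h import *
np.set_printoptions(precision=4,suppress=True)
print(np.array(manip.state()['joint_pos']))
w=Cam('wrist');cross(w,.068);print(w.pix([.4955,.190,.108]),w.e); w.save('pics/w6.png')
E
```

```text
time: 22.6
tool_pos: [0.484, 0.0304, 0.237]
tool_rot: [-0.0, 1.0, 0.028, -0.002]
time: 23.6
tool_pos: [0.484, 0.0304, 0.237]
tool_rot: [0.001, 0.779, -0.627, -0.002]
[-0.091  -0.293   1.9199  0.      1.5191  2.8359]
cross px [272.5091 208.1152] box [257 194  32  29 165] centroid [0.4871 0.05   0.068 ]
[237.2288 339.8186] [ 0.5021 -0.0506  0.3793]
```

View pics/w6.png

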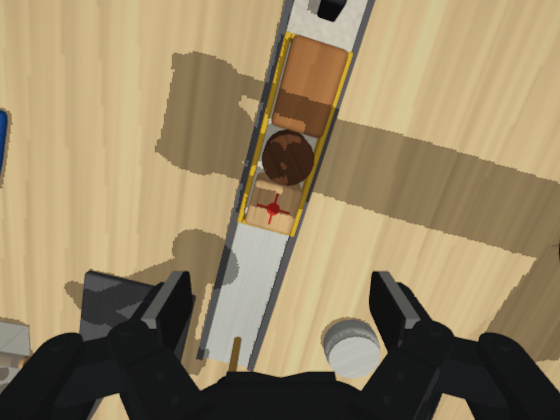

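All three blanks are packed in the tray, cross at (272,208) at the drill end; bit tip visible near (238,338), predicted (237,340).

```bash
python3 - <<'E'
from h import *
np.set_printoptions(precision=4,suppress=True)
w=Cam('wrist');b=w.blobs((3,60,20),(25,255,170),15,(222,325,255,372))
for x in b:
    P=x[:,0];i=P[:,1].argmin();print(cv2.contourArea(x),P[i],P[P[:,1]<=P[i,1]+2].mean(0),w.at(P[P[:,1]<=P[i,1]+1].mean(0),.108))
p,_=cross(w,.068);c=w.at(p,.068);u=np.array([np.sin(np.radians(3.7)),np.cos(np.radians(3.7))])
for r in(336.5,338,340): t=w.at((237.5,r),.108);print(r,t,'along',(t-c)[:2]@u,'across',(t-c)[0]*u[1]-(t-c)[1]*u[0])
plan(.4735,-.152,.17,-3.7)
E
```

```text
230.5 [236 337] [237.375 337.75 ] [0.4958 0.1868 0.108 ]
cross px [272.546  208.1043] box [257 194  32  29 163] centroid [0.4871 0.05   0.068 ]
336.5 [0.496  0.1857 0.108 ] along 0.1359736137479025 across 0.0001929576181453358
338 [0.4957 0.1876 0.108 ] along 0.13787489043783296 across -0.0002619410368708587
340 [0.4952 0.1902 0.108 ] along 0.14042107671901563 across -0.0008711404873585852
at [0.484  0.0304 0.2372] cyaw -167.4 t 23.7 n 2 first [0.733 0.207 0.28 ] roll 0.090 then [ 0.761 -0.006  0.28 ] dist/call mm 97
```

```bash
python3 -m pendant '[[1,[0.733,0.207,0.1],-0.46],[1,[0.733,0.207,0.1],-0.46],[1,[0.733,0.207,0.1],-0.46],[1,[0.733,0.207,0.1],-0.46],[1,[0.733,0.207,0.1],-0.46],[1,[0.733,0.207,0.1],-0.46],[1,[0.733,0.207,0.1],-0.46],[1,[0.733,0.207,0.1],-0.46],[1,[0.733,0.207,0.1],-0.46],[1,[0.733,0.207,0.1],-0.46]]'|head -2
python3 -c "
from h import *
plan(.4735,-.152,.16,-3.7)"
```

```text
time: 24.7
tool_pos: [0.4792, -0.0608, 0.226]
at [ 0.4792 -0.0608  0.226 ] cyaw -84.2 t 24.7 n 1 first [-0.122  0.752  0.55 ] roll -0.447 then [-0.762  0.003  0.55 ] dist/call mm 113
```

```bash
python3 -m pendant '[[1,[-0.122,0.752,0.3],-0.447],[1,[-0.122,0.752,0.3],-0.447],[1,[-0.122,0.752,0.55],-0.447],[1,[-0.122,0.752,0.55],-0.447],[1,[-0.122,0.752,0.55],-0.447],[1,[-0.122,0.752,0.55],-0.447],[1,[-0.122,0.752,0.55],-0.447],[1,[-0.122,0.752,0.55],-0.447],[1,[-0.122,0.752,0.55],-0.447],[1,[-0.122,0.752,0.55],-0.447]]'|head -2
python3 - <<'E'
from h import *
np.set_printoptions(precision=4,suppress=True)
w=Cam('wrist')
g=cv2.inRange(cv2.cvtColor(w.img,cv2.COLOR_RGB2HSV),np.array((0,0,0)),np.array((180,255,45)));g[:, :230]=0;g[:,330:]=0;g[265:]=0
n,l,st,c=cv2.connectedComponentsWithStats(g);print([(s.tolist(),cc) for s,cc in zip(st[1:],c[1:]) if s[4]>60])
print('pred',w.pix([.4735,-.152,.075]))
plan(.4735,-.152,.04,-3.7)
E
```

```text
time: 25.7
tool_pos: [0.4729, -0.1518, 0.1601]
[([246, 9, 73, 34, 527], array([281.666 ,  34.7211])), ([269, 188, 25, 38, 886], array([281.0745, 207.0542]))]
pred [281.1818 216.6614]
at [ 0.4729 -0.1518  0.1601] cyaw -3.8 t 25.8 n 2 first [-0.001  0.004  0.5  ] roll -0.001 then [-0.001  0.004  0.5  ] dist/call mm 60
```

```bash
python3 -m pendant '[[1,[0,0,0.4],0],[1,[0,0,0.8],0],[1,[0,0,0.98],0],[1,[0,0,0.98],0],[1,[0,0,0.98],0]]'
python3 -m pendant '[[0,[0,0,0],0],[0,[0,0,0],0],[0,[0,0,0],0],[0,[0,0,0],0],[0,[0,0,0],0],[0,[0,0,0],0],[0,[0,0,0],0],[0,[0,0,0],0]]'
```

```text
time: 26.25
tool_pos: [0.4734, -0.1521, 0.0438]
tool_rot: [-0.001, 0.733, 0.681, -0.0]
contact_force: [-0.1, -0.5, 0.6]
gripper_width: 1.0
grasp_force: 0.0
time: 27.05
tool_pos: [0.4734, -0.1523, 0.0449]
tool_rot: [-0.0, 0.732, 0.681, -0.001]
contact_force: [-3.9, 0.9, 5.3]
gripper_width: 0.228
grasp_force: 59.7
```

```bash
python3 -m pendant '[[0,[0.04,0,0],0],[0,[0.11,0,0],0],[0,[0.2,0,0],0],[0,[0.3,0,0],0],[0,[0.4,0,0],0],[0,[0.5,-0.002,0],0],[0,[0.59,-0.003,0],0],[0,[0.65,-0.004,0],0],[0,[0.69,-0.004,0],0],[0,[0.7,-0.004,0],0]]'
python3 -m pendant '[[0,[0.04,0,0],0],[0,[0.1,0,0],0],[0,[0.17,0,0],0],[0,[0.24,-0.001,0],0],[0,[0.31,-0.002,0],0],[0,[0.37,-0.003,0],0],[0,[0.42,-0.003,0],0],[0,[0.45,-0.003,0],0],[0,[0.46,-0.003,0],0],[0,[0.46,-0.003,0],0]]'
```

```text
time: 28.05
tool_pos: [0.4788, -0.0687, 0.0449]
tool_rot: [0.0, 0.732, 0.681, -0.001]
contact_force: [-6.7, -2.9, 6.6]
gripper_width: 0.226
grasp_force: 59.8
time: 29.05
tool_pos: [0.4823, -0.0135, 0.0449]
tool_rot: [-0.0, 0.732, 0.681, -0.001]
contact_force: [-6.4, -1.5, 7.5]
gripper_width: 0.226
grasp_force: 60.0
```

```bash
python3 - <<'E'
from h import *
np.set_printoptions(precision=4,suppress=True)
s=Cam('scene')
h=cv2.cvtColor(s.img,cv2.COLOR_RGB2HSV);m=cv2.inRange(h,np.array((0,170,80)),np.array((6,255,255)))|cv2.inRange(h,np.array((174,170,80)),np.array((180,255,255)))
m[:180]=0;m[320:]=0;m[:,:330]=0;m[:,460:]=0
n,l,st,c=cv2.connectedComponentsWithStats(m);print(st[1:],c[1:],[s.at(q,.068) for q in c[1:]])
print('bit',s.at((389,237),.108))
cv2.imwrite('pics/s2.png',cv2.resize(s.img[200:280,340:440,::-1],None,fx=8,fy=7.5,interpolation=cv2.INTER_CUBIC)[:600,:800])
E
```

```text
[[381 242   8   7  32]] [[384.4688 244.8438]] [array([0.4953, 0.1903, 0.068 ])]
bit [0.4966 0.1918 0.108 ]
```

View pics/s2.png

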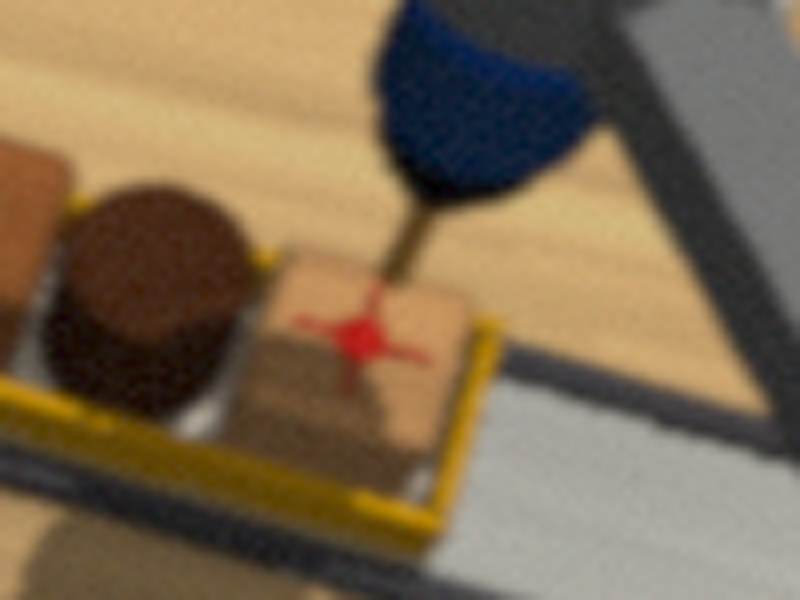

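Scene crop: cross disc at about (384.8,245), bit tip (388.7,236.7): cross about 1–1.5 mm short. Nudging 1 mm, then letting go.

```bash
python3 -m pendant '[[0,[0.01,0,0],0],[0,[0.01,0,0],0],[0,[0.01,0,0],0],[1,[0.01,0,0],0],[1,[0.01,0,0],0],[1,[0.01,0,0],0],[1,[0.01,0,0],0],[1,[0.01,0,0],0]]'|head -2
python3 -m pendant '[[1,[0,0,-0.3],0],[1,[0,0,-0.9],0],[1,[0,0,-0.9],0],[1,[0,0,-0.9],0],[1,[0,0,-0.9],0],[1,[0,0,-0.9],0]]'
python3 - <<'E'
from h import *
s=Cam('scene')
h=cv2.cvtColor(s.img,cv2.COLOR_RGB2HSV);m=cv2.inRange(h,np.array((0,170,80)),np.array((6,255,255)))|cv2.inRange(h,np.array((174,170,80)),np.array((180,255,255)))
m[:180]=0;m[320:]=0;m[:,:330]=0;m[:,460:]=0
n,l,st,c=cv2.connectedComponentsWithStats(m);print(st[1:],c[1:],[s.at(q,.068) for q in c[1:]])
w=Cam('wrist');m=tray(w)
E
```

```text
time: 29.9
tool_pos: [0.4831, -0.012, 0.0439]
time: 30.5
tool_pos: [0.4819, -0.0118, 0.15]
tool_rot: [-0.001, 0.733, 0.681, -0.001]
contact_force: [-0.4, 0.1, 0.0]
gripper_width: 1.001
grasp_force: 0.0
[[382 242   7   7  30]] [[385.         245.23333333]] [array([0.49590582, 0.19153877, 0.068     ])]
blob [ 230    0   22  168 1425]
```

```bash
python3 -c "
from plant import manip
print(manip.job_done())"
```

```text
the job is handed in; nothing more can be done
None
```

I packed all three blanks in the tray with the marked one, cross up, at the drill end. I then slid the tray until the cross measured about 1 mm from under the bit tip, let go and handed the job in at about 31 s; no verdict was shown.

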